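Lock a depth gauge at the bottom of a die bore

ROBOT

A 6-joint arm with a two-finger parallel gripper is mounted at the origin on the work surface. World frame = base frame: x ahead of the robot, y to its left, z up, the work surface at z = 0. Lengths are in mm, angles in rad, forces in N, time in s.
With the tool pointing down it reaches from about 425 to 950 mm from the base axis. Payload 14.7 kg.
Tool frame: the origin (TCP) lies between the finger pads; the fingertips stand 14 mm ahead of it and the grasp point (between the pads) lies 5 mm behind it (tcp_to_tips is the distance from the TCP to the fingertips, in mm); z points along the fingers, y is the direction in which the jaws open and shut (so a half turn about z gives the same grasp; the last joint's range is limited). The gripper opens to 85 mm and grips with 20 to 120 N. Pads are 22 mm wide; open, the fingers measure 114 mm over their backs; the gripper's body (76 mm by 85 mm) begins 54 mm behind the grasp point. The pads swing forward as they close: fully open they stand 13 mm farther back than shut.
Start: joints at [1.055, 0.48, 1.596, -0, 1.065, -0.047], TCP at [293.657, 579.878, 245.297] pointing down, gripper open.
Joint ranges: [-2.75, 2.75], [-0.82, 2.05], [0.23, 2.67], [-1.56, 4.7], [0.09, 2.69], [-2.92, 2.92]. Speed limits (rad/s): [1.89, 1.89, 2.39, 3.01, 3.01, 3.01].

INTERFACE

Orientations are given as a 3x3 rotation matrix whose columns are the frame's x, y, z axes.
In Python, from bench import * gives the robot as it stands. The module is installed in compiled form; this text tells all that it offers.
- The arm moves only by the tool drive_tool, never from a script. Its argument "motion" is a list of rows, each an object of numbers: "wx", "wy", "wz": the turn, a rotation vector about the tool's x, y, z in degrees; "dx", "dy", "dz": the shift along the tool's x, y, z in mm; "grip": the closure, from 0 (fully open) to 1 (shut). In form: [{"wx": .., "wy": .., "wz": .., "dx": .., "dy": .., "dz": .., "grip": ..}, ...]. A call has 1 to 20 rows; each row shifts and turns the pose as measured when the row begins, along the tool's axes as they then stand; what a row does not reach is not made up. A row lasts 1/10 s, in which the tool goes at most 50 mm and 8.59 degrees, less where a joint would pass 70% of its speed; a pose out of reach is approached as far as the arm can. A call with a gripper value outside its range is refused whole. The fingers move at their own pace and stop on an object; "grip_force" is the grip in N (left out, the last holds). Time passes only in rows, so rows that do not move let the fingers close. It gives the time, the measured TCP pose, the force and the opening at its end, in the units of the state.
- get_state(): the state, without advancing time (a new reading comes with each control period).
- capture(name): name is "side" or "top" or "wrist"; returns (picture, depth): 420x560x3 uint8, red, green, blue; 420x560 float32, mm along the optical axis (not along the pixel's ray), 0 where there is no reading.
- get_calibration(name): a dict with "K" (3x3 intrinsics, pixels), "camera_from_world" (4x4, takes a point from world to camera coordinates). Camera axes: x right, y down, z forward; pixel columns grow to the right and rows downward; lengths in mm; the calibration is good to about 2 mm. A picture is of the moment at which its call begins: read the wrist's pose just before it. get_calibration takes no time and is no camera call; for the wrist camera it gives the pose at the moment of the call.
- finish_job(): hands the job in, once; it reports no verdict.
The state is a dict: "clock": time; "joints": joint angles; "qvel": joint speeds; "effort": joint torques, N m; "eef_pos": TCP position; "tcp_rot": TCP orientation; "contact_force": force on the tool from outside, world axes, zero at the start; "moment": the same for the moment, N m; "finger_gap": finger opening in mm.
Only numpy, scipy, OpenCV 4.12 (cv2) and the standard library are available. Lean on these libraries where they do the work, as an engineer would, in place of code of your own. Each camera call takes 0.05 s, during which the arm holds its last target.

TASK

Two alike depth gauges stand on the tool bench, and one has a round steel die under its probe. On that gauge, lower the probe by its black knob into the die's bore until it touches bottom, then swing the lock lever on top of the gauge clockwise (seen from above) as far as it goes to lock the probe at that height, and let go.

Things in the scene. Friction and masses are not known exactly. Their poses are not given: they have to be found in the camera images.
- gauge_knob (a point): Centre of the black knob (30 mm across, 30 high) on the probe of the gauge whose base carries the die. Its steel rod, 10 mm thick, slides only up and down; tip 165 mm below this point. Friction holds it anywhere (2 N moves it down, 5 N up). On the bore's floor this point is 50 mm above the head's flat top; starts 50 to 70 mm higher. Axes fixed to the gauge: x along the head to its column, z up.
- gauge_lever_end (a point): Centre of the 18 mm ball ending this gauge's lock lever, a level bar 10 mm wide and high, 13 mm above the head's flat top (head 50 mm wide). Upright pivot 90 mm from this point, 50 mm from the probe axis along the knob's +x. At the start it sticks out to the knob's +y, a little to -x; locking swings it clockwise from above, so the end goes to +x. Takes about 1 N; stays where left.
- gauge_lock (a joint): Lock lever angle in rad: about 0 (0 to 0.12 at the start) is open, 1.05 is the stop, fully locked; grows clockwise seen from above.
- bore_floor (a point): Middle of the flat floor of the bore in the loose round steel die (80 mm across, 55 high, 1 to 1.6 kg) already standing on the gauge's base, under the probe to within 6 mm. Floor 15 mm above the die's underside; bore 48 mm across, 40 deep. z up. The other, like gauge has nothing under its probe and is not used.
There are look-alikes about, which are no part of the job. What is shaped like the part that bears bore_floor but blue or red is not meant.

How it is judged (in metres and radians):
On the way, in this order (a step that is already met when the one before it is completed fails the run):
1. the probe is on the floor of the bore while the lock is still open (z of gauge_knob in the frame of bore_floor between 0.16 and 0.17 m and horizontal distance between gauge_knob and bore_floor below 0.02 m and angle between bore_floor's own z axis and vertical below 0.15 rad and value of joint gauge_lock below 0.3 rad), for 0.2 s.
2. the lock lever is swung to its locked end with the probe on the bottom (z of gauge_knob in the frame of bore_floor between 0.16 and 0.17 m and horizontal distance between gauge_knob and bore_floor below 0.02 m and angle between bore_floor's own z axis and vertical below 0.15 rad and value of joint gauge_lock above 0.8 rad), for 0.2 s.
At the end, for the whole second after the job is handed in: The probe's tip rests on the floor of the die's bore (within about 5 mm in height, within 20 mm of the middle; the die level within 0.15 rad), and the lock lever is at rest at more than 0.8 of its 1.05 rad (all of step 2 and velocity of joint gauge_lock below 0.05 rad/s); the robot touches nothing.
It also fails if it takes over 42 s, if anything falls off the work surface, if the arm or the gripper's body presses on something with over 40 N, if the wrist force passes 120 N, or if a joint passes its speed limit or range.

## Working session

There is one attempt and no reset: what is moved stays moved. The work goes in short steps, Python scripts to look and compute and a tool call to move; the robot and the scene stay as the last step left them, time stands still between calls to the robot, and variables do not carry over. Pictures are saved under pics/ and viewed, and the job is handed in when it is done.

Besides the shell and the picture viewer there is one more tool, called after "Request:" as name(argument=value, ...) on one line, values as JSON. drive_tool: Moves the arm, as the interface text tells. Its arguments: {"type":"object","properties":{"motion":{"type":"array","items":{"type":"object","properties":{"wx":{"type":"number"},"wy":{"type":"number"},"wz":{"type":"number"},"dx":{"type":"number"},"dy":{"type":"number"},"dz":{"type":"number"},"grip":{"type":"number"}}}},"grip_force":{"type":"number"}},"required":["motion"]}

```bash
mkdir -p pics
python3 - <<'E'
from bench import *
import cv2, numpy as np, pickle
s=get_state(); print({k:np.round(v,3).tolist() for k,v in s.items()})
for n in ["side","top"]:
    c=get_calibration(n); p,d=capture(n)
    cv2.imwrite(f"pics/{n}0.png",p[:,:,::-1]); pickle.dump((c,p,d),open(f"{n}0.pkl","wb")); print(n,c["K"].tolist(),np.round(c["camera_from_world"],3).tolist())
E
```

```text
{'clock': 0.0, 'joints': [1.055, 0.481, 1.597, 0.0, 1.065, -0.047], 'qvel': [-0.0, -0.0, 0.0, 0.001, 0.001, -0.001], 'effort': [-0.001, -95.07, -43.017, -0.0, 0.013, -0.0], 'eef_pos': [293.469, 579.522, 244.66], 'tcp_rot': [[-0.892, 0.452, -0.001], [0.452, 0.892, -0.001], [0.0, -0.001, -1.0]], 'contact_force': [-0.305, -0.111, -0.793], 'moment': [-0.006, -0.041, 0.006], 'finger_gap': 85.449}
side [[510.5352172283031, 0.0, 278.1376606123724], [0.0, 510.5352172283031, 203.0374388796831], [0.0, 0.0, 1.0]] [[0.789, -0.614, 0.02, -365.839], [-0.432, -0.578, -0.692, 386.069], [0.436, 0.538, -0.721, 1060.147], [0.0, 0.0, 0.0, 1.0]]
top [[426.45748747734325, 0.0, 279.83473200280554], [0.0, 426.45748747734325, 202.60974316683664], [0.0, 0.0, 1.0]] [[0.027, -0.999, 0.017, 32.761], [-0.989, -0.03, -0.144, 529.922], [0.144, -0.013, -0.989, 1026.926], [0.0, 0.0, 0.0, 1.0]]
```

View pics/side0.png

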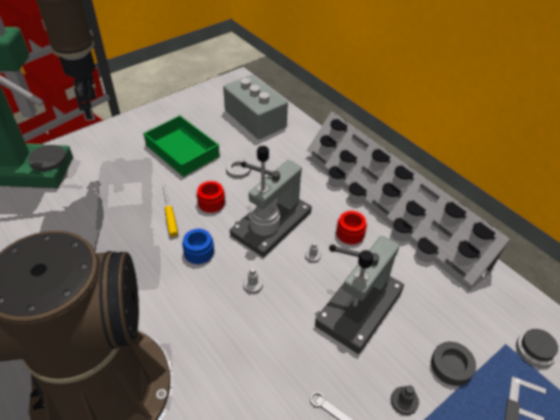

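View pics/top0.png

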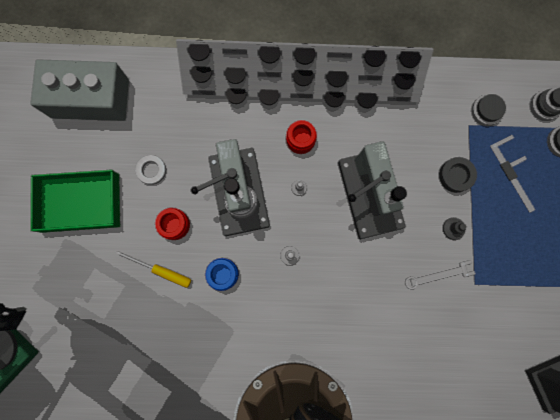

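Run:
```python
import cv2, numpy as np
a=cv2.imread("pics/side0.png")[130:260,210:330]; b=cv2.imread("pics/top0.png")[130:245,180:280]
cv2.imwrite("pics/crop1.png",np.hstack([cv2.resize(a,(400,433),interpolation=cv2.INTER_CUBIC),cv2.resize(b,(377,433),interpolation=cv2.INTER_CUBIC)]))
```

```text
(no output)
```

View pics/crop1.png

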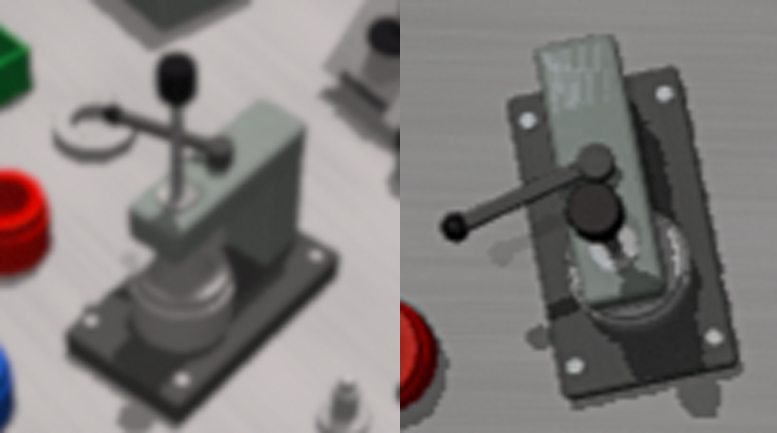

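The two candidates for the gauge are:
- **Left gauge:** top-view knob at (232,183), side-view knob at (263,153). A steel-grey die stands under its probe.
- **Right gauge:** top-view knob at (398,193), side-view knob at (366,258). Nothing is under its probe.

The loose red and blue dies are decoys, and so are the knobs on the rack. I choose the left gauge, and the crop confirms the grey die. Its lever ball is at about (194,190) in the top view and (238,164) in the side view.

```bash
cat > h.py <<'E'
import numpy as np, cv2, pickle
def ld(n): return pickle.load(open(n,"rb"))
def ray(c,u,v):
    T=np.array(c["camera_from_world"]);R=T[:3,:3];o=-R.T@T[:3,3]
    d=R.T@np.linalg.inv(c["K"])@np.array([u,v,1.]); return o,d
def onz(c,u,v,z):
    o,d=ray(c,u,v); return o+d*(z-o[2])/d[2]
def tri(rs):
    A=np.zeros((3,3));b=np.zeros(3)
    for o,d in rs:
        d=d/np.linalg.norm(d);P=np.eye(3)-np.outer(d,d);A+=P;b+=P@o
    x=np.linalg.solve(A,b); return x,[np.linalg.norm((np.eye(3)-np.outer(d,d)/(d@d))@(x-o)) for o,d in rs]
def cloud(c,d):
    v,u=np.mgrid[0:420,0:560]; K=np.array(c["K"])
    P=np.stack([(u-K[0,2])/K[0,0]*d,(v-K[1,2])/K[1,1]*d,d],-1); T=np.array(c["camera_from_world"])
    return (P-T[:3,3])@T[:3,:3]
E
python3 - <<'E'
from h import *
def blob(p,box):
    x0,y0,x1,y1=box; m=(p[y0:y1,x0:x1].max(2)<45).astype(np.uint8)
    n,l,s,ce=cv2.connectedComponentsWithStats(m)
    return [(s[i].tolist(),(ce[i]+[x0,y0]).round(1).tolist()) for i in range(1,n) if s[i,4]>8]
D={n:ld(n+"0.pkl") for n in("side","top")}
ks=blob(D["side"][1],(250,140,276,166));kt=blob(D["top"][1],(215,168,248,200))
bs=blob(D["side"][1],(230,156,248,172));bt=blob(D["top"][1],(186,182,204,198))
print(ks,kt,bs,bt,sep="\n")
big=lambda b:max(b,key=lambda e:e[0][4])[1]
for a,b in((ks,kt),(bs,bt)):
    x,r=tri([ray(D["side"][0],*big(a)),ray(D["top"][0],*big(b))]); print(x.round(1),np.round(r,1))
# head top from depth
c,p,d=D["top"];W=cloud(c,d)
for (u,v) in[(228,150),(230,160),(232,168),(240,205),(232,183),(194,190),(225,145)]: print(u,v,W[v,u].round(1))
reg=W[135:215,205:262].reshape(-1,3); 
h=np.histogram(reg[:,2],bins=np.arange(-5,320,5)); print([(int(e),int(k)) for e,k in zip(h[1],h[0]) if k>20])
E
```

```text
[([8, 7, 10, 15, 120], [262.4, 153.6])]
[([28, 0, 5, 18, 53], [245.8, 174.6]), ([0, 6, 25, 23, 115], [231.3, 185.4])]
[([12, 7, 3, 3, 9], [243.0, 164.0])]
[([5, 5, 13, 7, 44], [195.1, 190.0])]
[525.5 146.8 271.2] [0.4 0.4]
[530.6 235.5 172.9] [0.9 0.9]
228 150 [627.4 169.3 157.4]
230 160 [605.6 164.3 153.2]
232 168 [582.  156.5 176.8]
240 205 [503.7 137.4 155.4]
232 183 [528.4 144.2 283.2]
194 190 [530.6 236.6 177.1]
225 145 [638.4 176.4 158.7]
[(-5, 621), (0, 642), (20, 609), (25, 644), (60, 25), (65, 62), (75, 76), (80, 79), (145, 33), (150, 593), (155, 570), (160, 32), (165, 25), (170, 149), (175, 39), (280, 83), (285, 94)]
```

Run:
```python
from h import *
c,p,d=ld("top0.pkl");W=cloud(c,d)
m=(W[...,2]>145)&(W[...,2]<162); m[:135]=0;m[216:]=0;m[:,:205]=0;m[:,262:]=0
Q=W[m][:,:2].astype(np.float32)
r=cv2.minAreaRect(Q); print("head",r, "z",np.median(W[m][:,2]))
b=(W[...,2]>18)&(W[...,2]<34); b[:140]=0;b[245:]=0;b[:,:200]=0;b[:,275:]=0
r=cv2.minAreaRect(W[b][:,:2].astype(np.float32)); print("base",r,np.median(W[b][:,2]))
l=(W[...,2]>163)&(W[...,2]<182); l[:160]=0;l[200:]=0;l[:,:185]=0;l[:,250:]=0
Q=W[l]; print("lever",Q.shape,Q.min(0),Q.max(0),cv2.fitLine(Q[:,:2].astype(np.float32),cv2.DIST_HUBER,0,.01,.01).ravel())
k=(W[...,2]>270)&(W[...,2]<300); k[:165]=0;k[205:]=0;k[:,:215]=0;k[:,250:]=0
Q=W[k]; print("knob",Q.shape,Q.mean(0),cv2.minEnclosingCircle(Q[:,:2].astype(np.float32)))
```

```text
head ((573.5723266601562, 158.4597625732422), (160.38796997070312, 50.00931167602539), 13.325058937072754) z 154.9043732519236
base ((558.8407592773438, 155.2950439453125), (210.0637664794922, 120.14534759521484), 13.394436836242676) 24.950477105019743
lever (308, 3) [520.00718456 142.99730042 163.83720987] [583.0196579  246.69811205 179.83769115] [ 4.4838646e-01 -8.9383978e-01  5.5257111e+02  1.9633714e+02]
knob (194, 3) [523.34639466 145.95018202 284.10509018] ((524.3566284179688, 146.8965301513672), 14.89301872253418)
```

Request:
drive_tool(motion=[{"dz": -40,"grip": 1},{"dz": -45,"grip": 1}])

```text
$.motion[0]: bad value
```

Request:
drive_tool(motion=[{"dx": 0.0,"dy": 0.0,"dz": -40.0,"wx": 0.0,"wy": 0.0,"wz": 0.0,"grip": 1.0},{"dx": 0.0,"dy": 0.0,"dz": -45.0,"wx": 0.0,"wy": 0.0,"wz": 0.0,"grip": 1.0}])

```text
clock: 0.3
eef_pos: [291.9, 576.7, 324.5]
tcp_rot: [[-0.892, 0.452, -0.007], [0.452, 0.892, -0.012], [0.001, -0.014, -1.0]]
contact_force: [0.0, 0.9, 0.6]
finger_gap: 59.1
```

Request:
drive_tool(motion=[{"dx": -36.0,"dy": -25.0,"dz": 0.0,"wx": 0.0,"wy": 0.0,"wz": 0.0,"grip": 1.0},{"dx": -36.0,"dy": -25.0,"dz": 0.0,"wx": 0.0,"wy": 0.0,"wz": 0.0,"grip": 1.0},{"dx": -36.0,"dy": -25.0,"dz": 0.0,"wx": 0.0,"wy": 0.0,"wz": 0.0,"grip": 1.0},{"dx": -36.0,"dy": -25.0,"dz": 0.0,"wx": 0.0,"wy": 0.0,"wz": 0.0,"grip": 1.0},{"dx": -36.0,"dy": -25.0,"dz": 0.0,"wx": 0.0,"wy": 0.0,"wz": 0.0,"grip": 1.0},{"dx": -36.0,"dy": -25.0,"dz": 0.0,"wx": 0.0,"wy": 0.0,"wz": 0.0,"grip": 1.0},{"dx": -36.0,"dy": -25.0,"dz": 0.0,"wx": 0.0,"wy": 0.0,"wz": 0.0,"grip": 1.0}])

```text
clock: 1.0
eef_pos: [440.6, 304.0, 330.5]
tcp_rot: [[-0.896, 0.445, -0.003], [0.445, 0.896, -0.004], [0.001, -0.005, -1.0]]
contact_force: [1.9, 0.9, 0.2]
finger_gap: -0.0
```

Request:
drive_tool(motion=[{"dx": -36.0,"dy": -26.0,"dz": 0.0,"wx": 0.0,"wy": 0.0,"wz": 0.0,"grip": 1.0},{"dx": -36.0,"dy": -26.0,"dz": 0.0,"wx": 0.0,"wy": 0.0,"wz": 0.0,"grip": 1.0},{"dx": -36.0,"dy": -26.0,"dz": 0.0,"wx": 0.0,"wy": 0.0,"wz": 0.0,"grip": 1.0},{"dx": -30.0,"dy": -20.0,"dz": 0.0,"wx": 0.0,"wy": 0.0,"wz": 0.0,"grip": 1.0},{"dx": 0.0,"dy": 0.0,"dz": 0.0,"wx": 0.0,"wy": 0.0,"wz": 0.0,"grip": 1.0}])

```text
clock: 1.5
eef_pos: [524.0, 143.7, 330.1]
tcp_rot: [[-0.894, 0.448, -0.004], [0.448, 0.894, -0.006], [0.001, -0.007, -1.0]]
contact_force: [0.0, 0.9, -0.2]
finger_gap: -0.2
```

Run:
```python
from bench import *
import cv2, pickle, numpy as np
s=get_state();c=get_calibration("wrist");p,d=capture("wrist")
cv2.imwrite("pics/w1.png",p[:,:,::-1]);pickle.dump((c,p,d),open("w1.pkl","wb"))
R=np.array(s["tcp_rot"]);e=np.array([524.5,146.8,302])-s["eef_pos"];print(s["clock"],np.round(s["eef_pos"],1),"tool move",(R.T@e).round(1))
c2=get_calibration("side");p,d=capture("side");cv2.imwrite("pics/side1.png",p[:,:,::-1])
```

```text
1.5 [524.  143.7 330.1] tool move [ 1.   3.2 28. ]
```

View pics/w1.png

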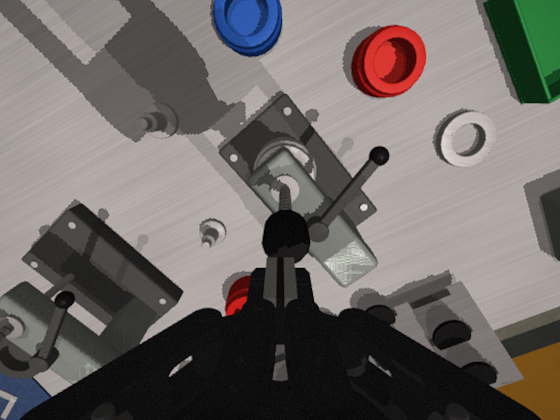

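View pics/side1.png

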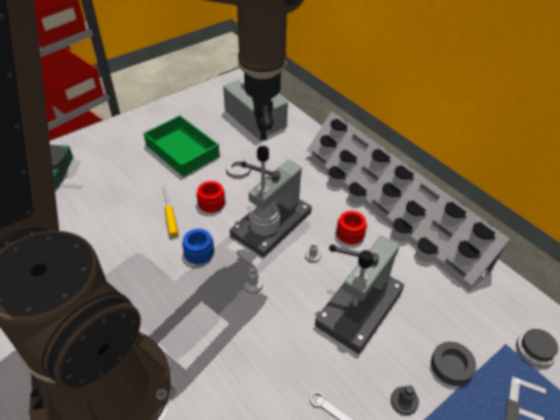

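The wrist view shows the knob at (286,235) just beyond the closed fingertips. In the side view the fingers at (264,130) are right above the knob at (263,153).

Request:
drive_tool(motion=[{"dx": 1.0,"dy": 3.0,"dz": 15.0,"wx": 0.0,"wy": 0.0,"wz": 0.0,"grip": 1.0},{"dx": 0.0,"dy": 0.0,"dz": 10.0,"wx": 0.0,"wy": 0.0,"wz": 0.0,"grip": 1.0},{"dx": 0.0,"dy": 0.0,"dz": 8.0,"wx": 0.0,"wy": 0.0,"wz": 0.0,"grip": 1.0},{"dx": 0.0,"dy": 0.0,"dz": 8.0,"wx": 0.0,"wy": 0.0,"wz": 0.0,"grip": 1.0},{"dx": 0.0,"dy": 0.0,"dz": 8.0,"wx": 0.0,"wy": 0.0,"wz": 0.0,"grip": 1.0},{"dx": 0.0,"dy": 0.0,"dz": 8.0,"wx": 0.0,"wy": 0.0,"wz": 0.0,"grip": 1.0}])

```text
clock: 2.2
eef_pos: [521.7, 152.7, 271.5]
tcp_rot: [[-0.897, 0.443, -0.002], [0.443, 0.897, -0.004], [0.0, -0.005, -1.0]]
contact_force: [0.2, -2.0, 3.0]
finger_gap: 0.1
```

Request:
drive_tool(motion=[{"dx": -3.0,"dy": -2.0,"dz": -3.0,"wx": 0.0,"wy": 0.0,"wz": 0.0,"grip": 1.0},{"dx": -2.0,"dy": -2.0,"dz": 0.0,"wx": 0.0,"wy": 0.0,"wz": 0.0,"grip": 1.0},{"dx": 0.0,"dy": 0.0,"dz": 6.0,"wx": 0.0,"wy": 0.0,"wz": 0.0,"grip": 1.0},{"dx": 0.0,"dy": 0.0,"dz": 6.0,"wx": 0.0,"wy": 0.0,"wz": 0.0,"grip": 1.0},{"dx": 0.0,"dy": 0.0,"dz": 6.0,"wx": 0.0,"wy": 0.0,"wz": 0.0,"grip": 1.0}])

```text
clock: 2.7
eef_pos: [524.3, 146.6, 255.3]
tcp_rot: [[-0.896, 0.443, -0.003], [0.443, 0.896, -0.003], [0.001, -0.004, -1.0]]
contact_force: [-0.5, 0.8, 3.5]
finger_gap: -0.0
```

Run:
```python
from bench import *
import cv2
p,d=capture("side");cv2.imwrite("pics/side2.png",cv2.resize(p[60:260,170:370,::-1],(600,600)))
```

```text
(no output)
```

View pics/side2.png

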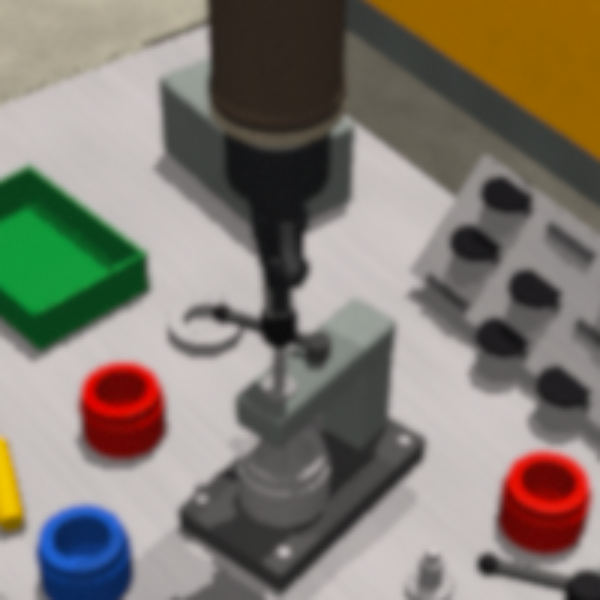

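The fingertips are pressing centrally on the knob at (280,325) in the crop, and the rod is going down with about 3 N. There should be about 21 mm left.

Request:
drive_tool(motion=[{"dx": 0.0,"dy": 0.0,"dz": 6.0,"wx": 0.0,"wy": 0.0,"wz": 0.0,"grip": 1.0},{"dx": 0.0,"dy": 0.0,"dz": 5.0,"wx": 0.0,"wy": 0.0,"wz": 0.0,"grip": 1.0},{"dx": 0.0,"dy": 0.0,"dz": 4.0,"wx": 0.0,"wy": 0.0,"wz": 0.0,"grip": 1.0}])

```text
clock: 3.05
eef_pos: [524.2, 146.6, 238.3]
tcp_rot: [[-0.896, 0.443, -0.003], [0.443, 0.896, -0.004], [0.001, -0.005, -1.0]]
contact_force: [0.6, -0.6, 3.0]
finger_gap: 0.2
```

Request:
drive_tool(motion=[{"dx": 0.0,"dy": 0.0,"dz": 3.0,"wx": 0.0,"wy": 0.0,"wz": 0.0,"grip": 1.0}])

```text
clock: 3.15
eef_pos: [524.2, 146.6, 234.8]
tcp_rot: [[-0.896, 0.443, -0.003], [0.443, 0.896, -0.004], [0.001, -0.005, -1.0]]
contact_force: [0.5, 0.1, 2.6]
finger_gap: -0.0
```

Request:
drive_tool(motion=[{"dx": 0.0,"dy": 0.0,"dz": 2.0,"wx": 0.0,"wy": 0.0,"wz": 0.0,"grip": 1.0}])

```text
clock: 3.25
eef_pos: [524.4, 146.7, 233.7]
tcp_rot: [[-0.896, 0.443, -0.003], [0.443, 0.896, -0.003], [0.001, -0.004, -1.0]]
contact_force: [-14.0, -2.5, 54.4]
finger_gap: 0.0
```

Request:
drive_tool(motion=[{"dx": 0.0,"dy": 0.0,"dz": 2.0,"wx": 0.0,"wy": 0.0,"wz": 0.0,"grip": 1.0}])

```text
clock: 3.35
eef_pos: [524.4, 146.7, 233.6]
tcp_rot: [[-0.897, 0.443, -0.002], [0.443, 0.897, -0.003], [0.0, -0.004, -1.0]]
contact_force: [-17.8, -4.3, 56.0]
finger_gap: -0.0
```

The probe bottomed out at TCP z 233.7, where 234 was expected from the sizes, and the force jumped there. I'll back off and look.

Request:
drive_tool(motion=[{"dx": 0.0,"dy": 0.0,"dz": -0.5,"wx": 0.0,"wy": 0.0,"wz": 0.0,"grip": 1.0},{"dx": 0.0,"dy": 0.0,"dz": -3.0,"wx": 0.0,"wy": 0.0,"wz": 0.0,"grip": 1.0},{"dx": 0.0,"dy": 0.0,"dz": -15.0,"wx": 0.0,"wy": 0.0,"wz": 0.0,"grip": 1.0},{"dx": 0.0,"dy": 0.0,"dz": -25.0,"wx": 0.0,"wy": 0.0,"wz": 0.0,"grip": 1.0},{"dx": 0.0,"dy": 0.0,"dz": 0.0,"wx": 0.0,"wy": 0.0,"wz": 0.0,"grip": 1.0}])

```text
clock: 3.85
eef_pos: [523.8, 146.7, 278.4]
tcp_rot: [[-0.897, 0.443, -0.003], [0.443, 0.897, -0.004], [0.001, -0.005, -1.0]]
contact_force: [0.6, 0.2, -0.5]
finger_gap: -0.1
```

Run:
```python
from bench import *
from h import *
s=get_state()
D={}
for n in("side","top"):
    D[n]=(get_calibration(n),)+capture(n)
cv2.imwrite("pics/side3.png",cv2.resize(D["side"][1][60:260,170:370,::-1],(600,600)))
cv2.imwrite("pics/top3.png",cv2.resize(D["top"][1][120:250,150:300,::-1],(600,520)))
pickle.dump(D,open("d3.pkl","wb"))
c,p,d=D["side"];W=cloud(c,d)
m=(p.max(2)<45)&(np.hypot(W[...,0]-524.5,W[...,1]-146.8)<22)&(W[...,2]>180)&(W[...,2]<235)
print("knob dark z",W[m][:,2].min(),W[m][:,2].max(),m.sum())
R=np.array(s["tcp_rot"]);e=np.array([507,211,s["eef_pos"][2]])-s["eef_pos"];print(s["clock"],np.round(s["eef_pos"],1),"tool move",(R.T@e).round(1))
```

```text
knob dark z 195.95614125996642 224.05039237444495 121
3.85 [523.8 146.7 278.4] tool move [43.5 50.2 -0.2]
```

View pics/side3.png

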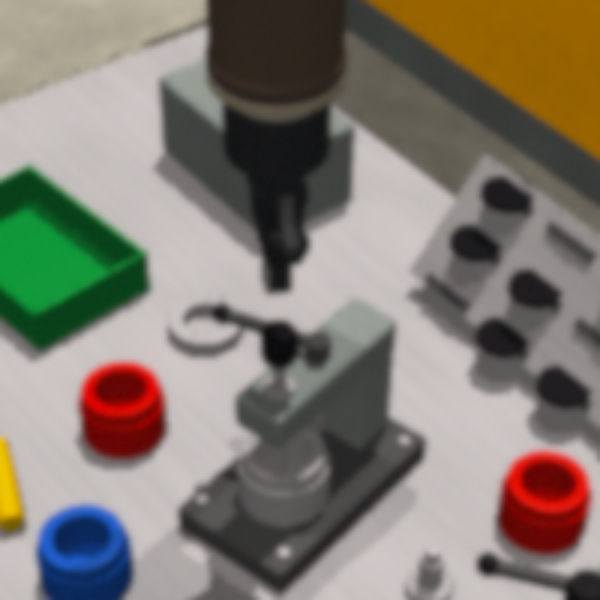

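View pics/top3.png

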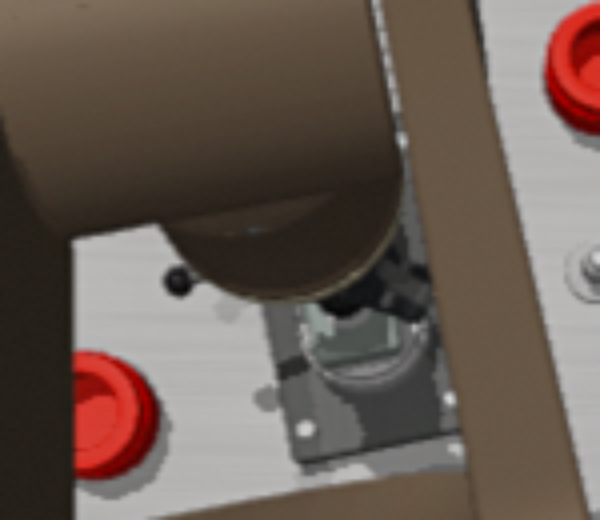

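In the side crop the knob is now low at (280,343), free of the fingers, and the lever ball is still at (220,313). Next I move beside the lever on its open side.

Request:
drive_tool(motion=[{"dx": 22.0,"dy": 25.0,"dz": 0.0,"wx": 0.0,"wy": 0.0,"wz": 0.0,"grip": 1.0},{"dx": 22.0,"dy": 25.0,"dz": 0.0,"wx": 0.0,"wy": 0.0,"wz": 0.0,"grip": 1.0},{"dx": 0.0,"dy": 0.0,"dz": 0.0,"wx": 0.0,"wy": 0.0,"wz": 0.0,"grip": 1.0}])

```text
clock: 4.25
eef_pos: [503.9, 211.4, 273.0]
tcp_rot: [[-0.895, 0.445, -0.01], [0.445, 0.895, -0.006], [0.006, -0.009, -1.0]]
contact_force: [0.1, -0.1, 0.1]
finger_gap: 0.2
```

Run:
```python
from bench import *
from h import *
s=get_state();R=np.array(s["tcp_rot"])
e=np.array([507,211,169])-s["eef_pos"];print(s["clock"],np.round(s["eef_pos"],1),"tool move",(R.T@e).round(1))
p,d=capture("wrist");cv2.imwrite("pics/w4.png",p[:,:,::-1])
```

```text
4.25 [503.9 211.4 273. ] tool move [ -3.6   2.  104. ]
```

View pics/w4.png

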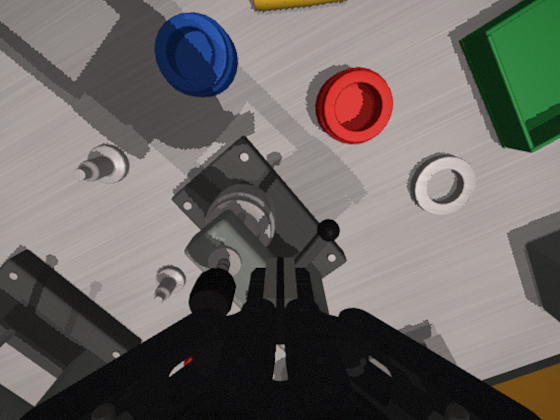

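Request:
drive_tool(motion=[{"dx": -3.0,"dy": 2.0,"dz": 20.0,"wx": 0.0,"wy": 0.0,"wz": 0.0,"grip": 1.0},{"dx": 0.0,"dy": 0.0,"dz": 20.0,"wx": 0.0,"wy": 0.0,"wz": 0.0,"grip": 1.0},{"dx": 0.0,"dy": 0.0,"dz": 20.0,"wx": 0.0,"wy": 0.0,"wz": 0.0,"grip": 1.0},{"dx": 0.0,"dy": 0.0,"dz": 0.0,"wx": 0.0,"wy": 0.0,"wz": 0.0,"grip": 1.0}])

```text
clock: 4.7
eef_pos: [506.9, 207.9, 209.0]
tcp_rot: [[-0.896, 0.444, -0.012], [0.444, 0.896, -0.008], [0.007, -0.013, -1.0]]
contact_force: [0.1, -0.7, 0.7]
finger_gap: 0.1
```

```bash
cat > to.py <<'E'
from bench import *
from h import *
import sys
s=get_state();R=np.array(s["tcp_rot"]);a=list(map(float,sys.argv[1:]))
for i in range(0,len(a),3):
    e=np.array(a[i:i+3])-s["eef_pos"];print("->",a[i:i+3],"tool move",(R.T@e).round(1))
E
python3 to.py 507 211 171
```

```text
-> [507.0, 211.0, 171.0] tool move [ 1.   3.3 37.9]
```

Request:
drive_tool(motion=[{"dx": 1.0,"dy": 3.0,"dz": 15.0,"wx": 0.0,"wy": 0.0,"wz": 0.0,"grip": 1.0},{"dx": 0.0,"dy": 0.0,"dz": 15.0,"wx": 0.0,"wy": 0.0,"wz": 0.0,"grip": 1.0},{"dx": 0.0,"dy": 0.0,"dz": 7.0,"wx": 0.0,"wy": 0.0,"wz": 0.0,"grip": 1.0},{"dx": 0.0,"dy": 0.0,"dz": 0.0,"wx": 0.0,"wy": 0.0,"wz": 0.0,"grip": 1.0}])

```text
clock: 5.1
eef_pos: [507.8, 208.7, 172.0]
tcp_rot: [[-0.895, 0.446, -0.012], [0.446, 0.895, -0.009], [0.007, -0.013, -1.0]]
contact_force: [1.0, -0.6, 0.6]
finger_gap: 0.4
```

```bash
python3 to.py 507 211 171 520 217 171 537 226 171  555 233 171 577 234 171 598 231 171
python3 - <<'E'
from bench import *
import cv2
p,d=capture("side");cv2.imwrite("pics/side5.png",cv2.resize(p[60:260,170:370,::-1],(600,600)))
E
```

```text
-> [507.0, 211.0, 171.0] tool move [1.8 1.7 1. ]
-> [520.0, 217.0, 171.0] tool move [-7.2 12.9  0.8]
-> [537.0, 226.0, 171.0] tool move [-18.4  28.5   0.5]
-> [555.0, 233.0, 171.0] tool move [-31.4  42.8   0.2]
-> [577.0, 234.0, 171.0] tool move [-50.6  53.5  -0.1]
-> [598.0, 231.0, 171.0] tool move [-70.8  60.2  -0.3]
```

View pics/side5.png

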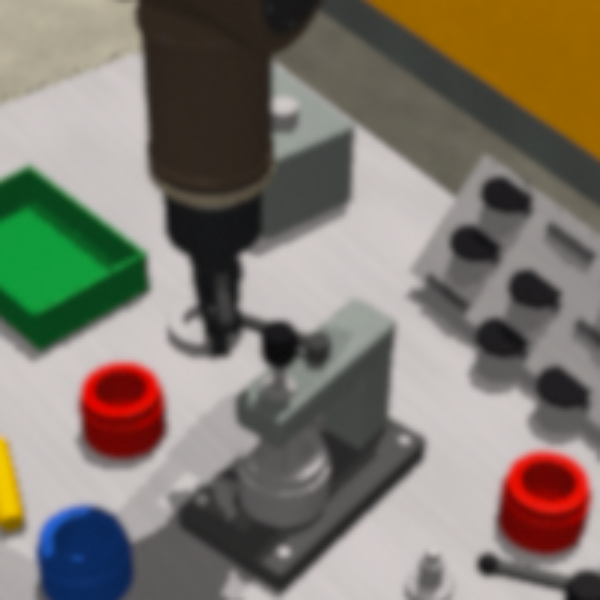

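The fingertips at (220,350) in the crop are on the near, open side of the lever bar at (255,322), with no contact yet. I'll push along the arc.

Request:
drive_tool(motion=[{"dx": -4.0,"dy": 6.0,"dz": 0.0,"wx": 0.0,"wy": 0.0,"wz": 0.0,"grip": 1.0},{"dx": -4.0,"dy": 7.0,"dz": 0.0,"wx": 0.0,"wy": 0.0,"wz": 0.0,"grip": 1.0},{"dx": -5.0,"dy": 8.0,"dz": 0.0,"wx": 0.0,"wy": 0.0,"wz": 0.0,"grip": 1.0},{"dx": -5.0,"dy": 8.0,"dz": 0.0,"wx": 0.0,"wy": 0.0,"wz": 0.0,"grip": 1.0}])

```text
clock: 5.55
eef_pos: [539.9, 227.7, 174.6]
tcp_rot: [[-0.895, 0.446, -0.01], [0.446, 0.895, -0.008], [0.005, -0.011, -1.0]]
contact_force: [-0.6, -1.4, -0.2]
finger_gap: -0.3
```

```bash
python3 to.py 537 226 171  555 233 171 577 234 171 598 231 171
python3 - <<'E'
from bench import *
import cv2
p,d=capture("side");cv2.imwrite("pics/side6.png",cv2.resize(p[60:260,170:370,::-1],(600,600)))
E
```

```text
-> [537.0, 226.0, 171.0] tool move [ 1.8 -2.8  3.6]
-> [555.0, 233.0, 171.0] tool move [-11.2  11.5   3.4]
-> [577.0, 234.0, 171.0] tool move [-30.4  22.3   3.2]
-> [598.0, 231.0, 171.0] tool move [-50.6  28.9   3. ]
```

View pics/side6.png

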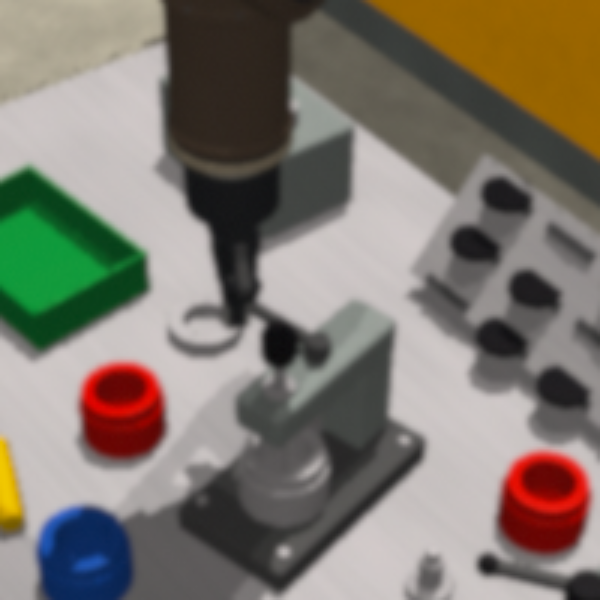

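Request:
drive_tool(motion=[{"dx": -5.0,"dy": 6.0,"dz": 2.0,"wx": 0.0,"wy": 0.0,"wz": 0.0,"grip": 1.0},{"dx": -6.0,"dy": 5.0,"dz": 2.0,"wx": 0.0,"wy": 0.0,"wz": 0.0,"grip": 1.0},{"dx": -6.0,"dy": 4.0,"dz": 1.0,"wx": 0.0,"wy": 0.0,"wz": 0.0,"grip": 1.0},{"dx": -6.0,"dy": 4.0,"dz": 1.0,"wx": 0.0,"wy": 0.0,"wz": 0.0,"grip": 1.0},{"dx": -6.0,"dy": 3.0,"dz": 0.0,"wx": 0.0,"wy": 0.0,"wz": 0.0,"grip": 1.0}])

```text
clock: 6.1
eef_pos: [579.7, 236.1, 167.5]
tcp_rot: [[-0.895, 0.445, -0.009], [0.445, 0.895, -0.008], [0.005, -0.011, -1.0]]
contact_force: [-1.4, -0.2, 0.2]
finger_gap: -0.2
```

```bash
python3 to.py  577 234 171 598 231 171
python3 - <<'E'
from bench import *
import cv2
p,d=capture("side");cv2.imwrite("pics/side7.png",cv2.resize(p[60:260,170:370,::-1],(600,600)))
E
```

```text
-> [577.0, 234.0, 171.0] tool move [ 1.5 -3.1 -3.5]
-> [598.0, 231.0, 171.0] tool move [-18.7   3.5  -3.7]
```

View pics/side7.png

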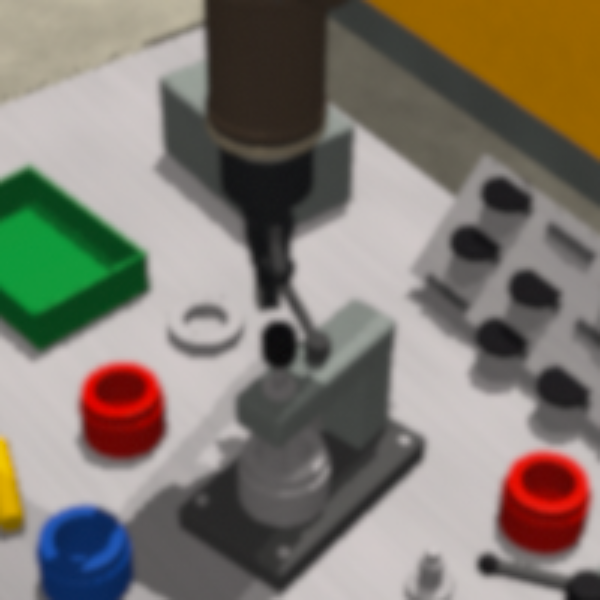

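The lever is well round: its bar runs from the pivot at (315,347) to (285,280) in the crop. The last push goes to the stop in small steps, watching the force.

Request:
drive_tool(motion=[{"dx": -4.0,"dy": 0.0,"dz": -1.0,"wx": 0.0,"wy": 0.0,"wz": 0.0,"grip": 1.0},{"dx": -4.0,"dy": 0.0,"dz": -1.0,"wx": 0.0,"wy": 0.0,"wz": 0.0,"grip": 1.0},{"dx": -4.0,"dy": 0.0,"dz": 0.0,"wx": 0.0,"wy": 0.0,"wz": 0.0,"grip": 1.0}])

```text
clock: 6.45
eef_pos: [592.1, 230.6, 169.4]
tcp_rot: [[-0.895, 0.446, -0.009], [0.446, 0.895, -0.007], [0.005, -0.01, -1.0]]
contact_force: [0.0, 1.4, -0.2]
finger_gap: 0.1
```

Request:
drive_tool(motion=[{"dx": -3.0,"dy": 0.0,"dz": 0.0,"wx": 0.0,"wy": 0.0,"wz": 0.0,"grip": 1.0}])

```text
clock: 6.55
eef_pos: [593.4, 229.9, 169.3]
tcp_rot: [[-0.895, 0.446, -0.012], [0.446, 0.895, -0.006], [0.008, -0.011, -1.0]]
contact_force: [-21.4, 18.8, 6.1]
finger_gap: -0.0
```

Request:
drive_tool(motion=[{"dx": -2.0,"dy": 0.0,"dz": 0.0,"wx": 0.0,"wy": 0.0,"wz": 0.0,"grip": 1.0}])

```text
clock: 6.65
eef_pos: [593.2, 230.1, 169.2]
tcp_rot: [[-0.894, 0.447, -0.016], [0.447, 0.895, -0.004], [0.012, -0.011, -1.0]]
contact_force: [-17.3, 13.8, 9.3]
finger_gap: 0.2
```

The force rose sharply to about 28 N close to the expected stop. I'll back off, lift and check.

Request:
drive_tool(motion=[{"dx": 3.0,"dy": 0.0,"dz": 0.0,"wx": 0.0,"wy": 0.0,"wz": 0.0,"grip": 1.0},{"dx": 10.0,"dy": 3.0,"dz": 0.0,"wx": 0.0,"wy": 0.0,"wz": 0.0,"grip": 1.0},{"dx": 0.0,"dy": 0.0,"dz": -20.0,"wx": 0.0,"wy": 0.0,"wz": 0.0,"grip": 1.0},{"dx": 0.0,"dy": 0.0,"dz": -40.0,"wx": 0.0,"wy": 0.0,"wz": 0.0,"grip": 1.0},{"dx": 0.0,"dy": 0.0,"dz": -40.0,"wx": 0.0,"wy": 0.0,"wz": 0.0,"grip": 1.0},{"dx": 36.0,"dy": 25.0,"dz": 0.0,"wx": 0.0,"wy": 0.0,"wz": 0.0,"grip": 1.0},{"dx": 36.0,"dy": 25.0,"dz": 0.0,"wx": 0.0,"wy": 0.0,"wz": 0.0,"grip": 1.0},{"dx": 36.0,"dy": 25.0,"dz": 0.0,"wx": 0.0,"wy": 0.0,"wz": 0.0,"grip": 1.0},{"dx": 36.0,"dy": 25.0,"dz": 0.0,"wx": 0.0,"wy": 0.0,"wz": 0.0,"grip": 1.0},{"dx": 36.0,"dy": 25.0,"dz": 0.0,"wx": 0.0,"wy": 0.0,"wz": 0.0,"grip": 1.0},{"dx": 36.0,"dy": 25.0,"dz": 0.0,"wx": 0.0,"wy": 0.0,"wz": 0.0,"grip": 1.0},{"dx": 0.0,"dy": 0.0,"dz": 0.0,"wx": 0.0,"wy": 0.0,"wz": 0.0,"grip": 1.0},{"dx": 0.0,"dy": 0.0,"dz": 0.0,"wx": 0.0,"wy": 0.0,"wz": 0.0,"grip": 1.0}])

```text
clock: 7.95
eef_pos: [451.5, 480.9, 276.6]
tcp_rot: [[-0.893, 0.449, -0.009], [0.449, 0.894, -0.001], [0.008, -0.005, -1.0]]
contact_force: [0.1, -0.5, 0.7]
finger_gap: -0.0
```

Run:
```python
from bench import *
from h import *
D={n:(get_calibration(n),)+capture(n) for n in("side","top")}
pickle.dump(D,open("d8.pkl","wb"))
cv2.imwrite("pics/side8.png",cv2.resize(D["side"][1][60:260,170:370,::-1],(400,400)))
cv2.imwrite("pics/c8.png",np.hstack([cv2.resize(D["side"][1][100:260,190:350,::-1],(400,400)),cv2.resize(D["top"][1][110:250,170:310,::-1],(400,400))]))
c,p,d=D["top"];W=cloud(c,d)
l=(W[...,2]>163)&(W[...,2]<182)&(np.hypot(W[...,0]-573.1,W[...,1]-158.3)<105)&(W[...,1]>120)
Q=W[l];f=cv2.fitLine(Q[:,:2].astype(np.float32),cv2.DIST_HUBER,0,.01,.01).ravel();th=np.degrees(np.arctan2(f[1],f[0]))%180
print(len(Q),"lever dir deg",th,"far y",Q[:,1].max(),"swing from start rad",np.radians(116.64-th))
k=(p.max(2)<60)&(np.hypot(W[...,0]-524.5,W[...,1]-146.8)<20)&(W[...,2]>180); print("knob top z",np.median(W[k][:,2]),k.sum(),W[k].mean(0).round(1))
```

```text
289 lever dir deg 63.242752 far y 246.69680011978605 swing from start rad 0.9319578
knob top z 219.5019594603284 159 [522.4 144.7 217.8]
```

View pics/c8.png

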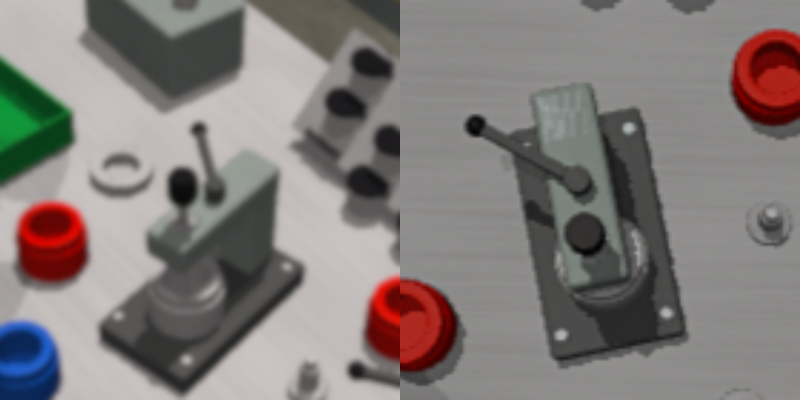

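In the last picture the lever ball is at (475,125) in the top crop, swung right over towards the column. The knob is low at (585,232), the die still stands under the probe, and the arm is clear. Handing in.

```bash
python3 -c "
from bench import *
print(finish_job())"
```

```text
the job is handed in; nothing more can be done
None
```

The probe is on the bottom of the die's bore and the lever is locked. I handed the job in at about 8 s, with the arm clear of everything.

- **Probe:** I used the left gauge, the one with the steel die, and pushed its knob down with the closed fingertips. The force jumped from 3 N to about 55 N with the fingertips at about 220 mm, which is where the knob's top should be on the bore floor. That 55 N was harder than needed, but below the 120 N wrist limit. In the last top view the knob's top is at 219.5 mm, so its centre is about 204.5 mm (expected 205), and the die is still in place.
- **Lock lever:** I pushed the bar clockwise with the closed fingers until it hit the stop, at about 28 N. The images show a swing of 0.93 rad. Adding the unknown start angle (0 to 0.12 rad) gives 0.93 to 1.05, above the 0.8 needed. I could not read the exact lock angle.

No check failed or disagreed. I did not measure directly how far the probe sits from the bore's centre. The only evidence for that is that it reached full depth and the die has not visibly moved.

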